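# Fish a brake piston out of the parts tray with tongs and hold it over the drain pan

## Robot

A 6-joint arm with a two-finger parallel gripper is mounted at the origin on the work surface. World frame = base frame: x ahead of the robot, y to its left, z up, the work surface at z = 0. Lengths are in m, angles in rad, forces in N, time in s.
With the tool pointing down it reaches from about 0.4 to 0.925 m from the base axis. Payload 3.4 kg.
Tool frame: the origin (TCP) lies at the very end of the fingers, on their centre line; the grasp point (between the pads) lies 19 mm behind it (grip_depth is the z of the grasp point in the tool frame, in m); z points along the fingers, y is the direction in which the jaws open and shut (so a half turn about z gives the same grasp; the last joint's range is limited). The gripper opens to 85 mm and grips with 20 to 120 N. Pads are 22 mm wide; open, the fingers measure 114 mm over their backs; the gripper's body (76 mm by 85 mm) begins 54 mm behind the grasp point. The pads swing forward as they close: fully open they stand 13 mm farther back than shut.
Start: joints at [-0.073, 0.307, 1.506, -0, 1.328, -0.073], TCP at [0.575, -0, 0.195] pointing down, gripper open.
Joint ranges: [-3.12, 3.12], [-1.05, 2.28], [0.14, 2.33], [-1.42, 4.57], [0.1, 2.73], [-2.68, 2.68]. Speed limits (rad/s): [2.57, 2.57, 3.14, 3.14, 3.14, 3.14].

## Interface

Orientations are given as a rotation vector (axis times angle).
In Python, from bench import * gives the robot as it stands. The module is installed in compiled form; this text tells all that it offers. Calls block until the motion is done:
- goto(position, orientation): joint-space move of the TCP to a pose.
- move_l(position, frame=None, vel=0.15, until_force=None): straight line of the TCP; frame=None keeps the orientation; vel is the mean speed in m/s. With until_force (N) it stops when the force on the tool has changed by that much, and returns True; else False.
- set_joints(angles): joint-space move.
- open_gripper() and close(f_grip=None): open the fingers fully, or close them until they stop; f_grip is the grip in N (None keeps the last).
- wait(seconds).
- ik(position, orientation): joint angles nearest the present ones, or None.
- snapshot(name): name is "scene" or "side" or "wrist"; returns the picture (400x640x3 uint8, blue, green, red); there is no depth.
- calibration(name): a dict with "mtx" (3x3 intrinsics, pixels), "R" (3x3) and "t" (3): a world point X has camera coordinates R X + t; the wrist camera has in their place "hand_eye" (4x4, takes a point from camera to tool coordinates, whose origin is the TCP and whose axes are the flange's). Camera axes: x right, y down, z forward; pixel columns grow to the right and rows downward; lengths in m; the calibration is good to about 2 mm. A picture is of the moment at which its call begins: read the wrist's pose just before it. calibration takes no time and is no camera call.
A pose or a line that the arm cannot do raises MotionError and nothing moves.
- sign_off(): hands the job in, once; it reports no verdict.
Readings, each from a call of its own:
- current_time_s(): time.
- current_q(): joint angles.
- current_qd(): joint speeds.
- current_joint_efforts(): joint torques, N m.
- current_tool_pos(): TCP position.
- current_ee_rot(): TCP orientation.
- current_ft_force(): force on the tool from outside, world axes, zero at the start.
- current_wrist_torque(): the same for the moment, N m.
- current_opening(): finger opening in m.
Only numpy, scipy, OpenCV 4.12 (cv2) and the standard library are available. Lean on these libraries where they do the work, as an engineer would, in place of code of your own. Each camera call takes 0.05 s, during which the arm holds its last target.

## Task

Take the spring tongs out of their holder, close them on the brake piston (the tall plain cylinder in the parts tray) and lift it out, touching the piston only with the tongs. Finish while still holding it in the tongs, upright and still, roughly a hand's width (10 cm) above the middle of the drain pan, so that it can drip off; do not put it down. Leave the bearing and the nut in the tray, and the jar and the spray can on the bench, where they are.

Things in the scene. Friction and masses are not known exactly. Their poses are not given: they have to be found in the camera images.
- tongs_grip (a point): Steel spring tongs (loose, 130 g, 138 mm tall) standing in the holder, hinge up, jaws down. This point lies midway between their two black rubber grips, 46 mm below the top, 92 mm above the jaw tips. y: the line they are squeezed along; x: along the hinge pin; z up. Grips: round bars 26 mm long (x), 16 mm thick; over their outsides 51 mm when open, 41 mm with the jaws on the 30 mm piston.
- tongs_jaw_left (a point): Centre of the inner face of the left (+y) jaw, 77 (open) to 80 mm below the grips. The jaws are upright V plates (shallow), 28 mm tall and 27 mm wide along x, reaching 14 mm below and above this point; open, they stand 62 mm apart inside and 74 mm over their outsides. A part is held midway between the two jaw points. This point's axes turn with its arm.
- tongs_jaw_right (a point): Centre of the inner face of the right (-y) jaw, mirror image of the left one.
- tongs_squeeze (a joint): How far the tongs are squeezed, rad: 0 open, 0.25 on the piston, 0.40 shut. Squeezing the grips closes the jaws, 3 mm for each 1 mm at the grips; a spring (3 N at the grips when open, 7 N when shut) opens them again. Let the grips out to 51 mm and the tongs drop. Both arms swing alike, so the middle of the jaws stays straight below the middle of the grips.
- holder: Dark steel tool holder, fixed: an upright open-topped pocket 48 x 94 mm outside (40 x 86 mm inside, long side along its y), 55 mm high, on a 75 x 115 mm foot plate; floor 4 mm thick. Origin at the centre of its underside, z up. The tongs stand in it and squeeze along its y.
- piston_center (a point): Brake caliper piston, plain steel cylinder 30 mm in diameter and 46 mm tall, about 90 g, standing upright in the tray; the tallest of the three parts. This point is its centre, 23 mm above its base; z is its axis.
- tray: Aluminium parts tray, fixed, 130 (x) x 270 (y) mm, 26 mm high, walls and floor 4 mm. Origin at the centre of its underside. Three parts stand in a row along its y, about 80 mm apart, in any order: the piston, a bearing and a nut.
- bearing: Bearing ring, steel, 46 mm outside and 22 mm inside diameter, 16 mm tall, lying flat in the tray; leave it. Origin at the centre of its underside.
- nut: Hexagonal axle nut, steel, 42 mm over corners, 18 mm tall, lying flat in the tray; leave it. Origin at the centre of its underside.
- pan_rim (a point): Drain pan, dark steel, fixed, 170 x 170 mm, 32 mm high, open, with a wire grate inside. This point is the middle of its opening at rim height; z up.
- grease: Plastic jar, 72 mm diameter, 75 mm tall, beyond the tray; leave it. Origin at the centre of its underside.
- cleaner: Spray can, 62 mm diameter, 170 mm tall, beyond the tray; leave it. Origin at the centre of its underside.

How it is judged:
By the outcome, as a careful person would: the job done as asked, in the order asked, and still so for the second after the job is handed in, while the arm keeps its last pose, push and grip.
It also fails if it takes over 48 s, if anything falls off the work surface, if the arm or the gripper's body presses on something with over 40 N, if the wrist force passes 120 N, or if a joint passes its speed limit or range.

## Working session

There is one attempt and no reset: what is moved stays moved. The work goes in short steps, each a Python script; the robot and the scene stay as the last script left them, time stands still between calls to the robot, and variables do not carry over. Pictures are saved under pics/ and viewed, and the job is handed in when it is done.

```bash
mkdir -p pics
python3 - <<'E'
from bench import *
import cv2,numpy as np
for n in ("scene","side","wrist"):
    cv2.imwrite(f"pics/{n}0.png",snapshot(n))
    c=calibration(n); print(n,{k:np.round(v,4).tolist() for k,v in c.items()})
print(current_time_s(),current_tool_pos(),current_ee_rot(),current_opening())
E
```

```text
scene {'mtx': [[388.5116, 0.0, 319.9809], [0.0, 388.5116, 199.559], [0.0, 0.0, 1.0]], 'R': [[0.7671, 0.6416, -0.0007], [0.4106, -0.4918, -0.7678], [-0.493, 0.5887, -0.6406]], 't': [-0.4728, -0.1637, 1.3347]}
side {'mtx': [[420.8856, 0.0, 311.3188], [0.0, 420.8856, 200.5001], [0.0, 0.0, 1.0]], 'R': [[0.9863, -0.1641, 0.0155], [-0.0966, -0.6514, -0.7526], [0.1336, 0.7408, -0.6583]], 't': [-0.602, 0.1413, 0.9451]}
wrist {'mtx': [[333.3317, 0.0, 321.3782], [0.0, 333.3317, 198.6344], [0.0, 0.0, 1.0]], 'hand_eye': [[-0.0006, -0.9562, -0.2928, 0.0757], [1.0, -0.0001, -0.0018, 0.0], [0.0017, -0.2928, 0.9562, -0.1783], [0.0, 0.0, 0.0, 1.0]]}
0.15 [5.74420988e-01 1.47079712e-05 1.94302230e-01] [-2.22064825e+00 -2.22053271e+00  1.60705721e-03] 0.08561374549051026
```

View pics/scene0.png

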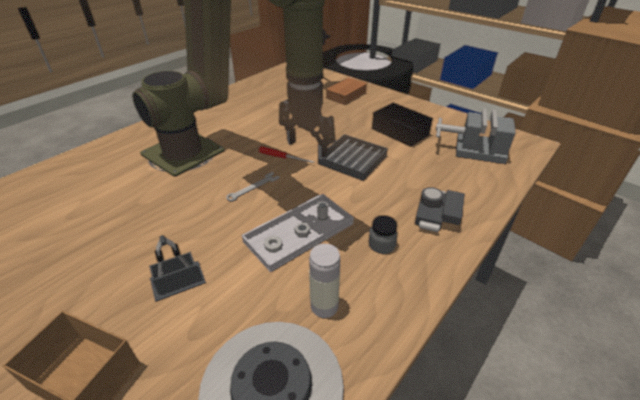

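View pics/side0.png

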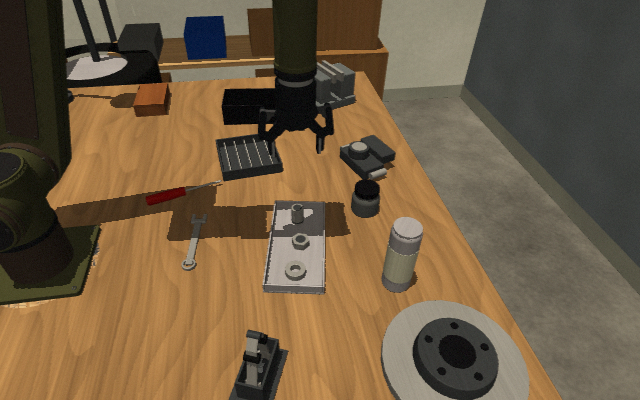

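View pics/wrist0.png

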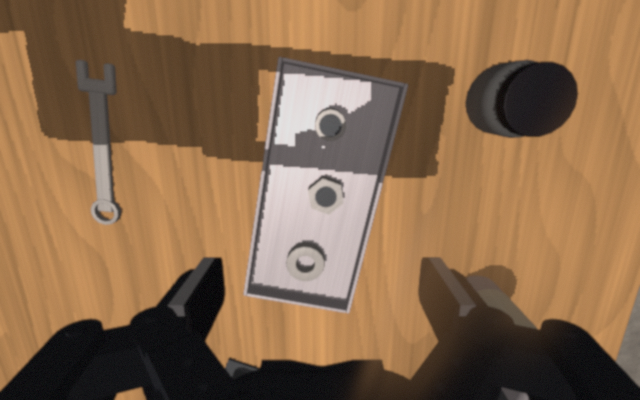

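```bash
cat > h.py <<'E'
import cv2,numpy as np
from scipy.spatial.transform import Rotation as Ro
def crop(src,dst,x0,y0,x1,y1,s):
    im=cv2.imread(src)[y0:y1,x0:x1]; im=cv2.resize(im,None,fx=s,fy=s,interpolation=cv2.INTER_CUBIC)
    st=10
    for x in range((x0+st-1)//st*st,x1,st):
        cv2.line(im,((x-x0)*s,0),((x-x0)*s,6),(0,255,255),1)
        if x%20==0: cv2.putText(im,str(x),((x-x0)*s,16),0,.35,(0,255,255),1)
    for y in range((y0+st-1)//st*st,y1,st):
        cv2.line(im,(0,(y-y0)*s),(6,(y-y0)*s),(0,255,255),1)
        if y%20==0: cv2.putText(im,str(y),(8,(y-y0)*s+4),0,.35,(0,255,255),1)
    cv2.imwrite(dst,im)
def cam(c,tool=None):
    # returns K, Rcw (cam->world), origin
    if "R" in c:
        R=np.array(c["R"]).T; return np.array(c["mtx"]),R,-R@np.array(c["t"])
    p,r=tool; T=np.eye(4);T[:3,:3]=Ro.from_rotvec(r).as_matrix();T[:3,3]=p
    M=T@np.array(c["hand_eye"]); return np.array(c["mtx"]),M[:3,:3],M[:3,3]
def ray(C,uv):
    K,R,o=C; d=R@np.linalg.inv(K)@np.array([uv[0],uv[1],1.]); return o,d/np.linalg.norm(d)
def atz(C,uv,z):
    o,d=ray(C,uv); return o+d*(z-o[2])/d[2]
def tri(L):
    A=np.zeros((3,3));b=np.zeros(3)
    for o,d in L:
        P=np.eye(3)-np.outer(d,d);A+=P;b+=P@o
    x=np.linalg.solve(A,b); return x,[np.linalg.norm((np.eye(3)-np.outer(d,d))@(x-o)) for o,d in L]
def proj(C,X):
    K,R,o=C; c=R.T@(np.array(X)-o); p=K@c; return p[:2]/p[2]
E
python3 - <<'E'
from h import *
crop("pics/scene0.png","pics/c1.png",140,225,215,305,7)
crop("pics/side0.png","pics/c2.png",215,320,300,400,7)
E
```

```text
(no output)
```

View pics/c1.png

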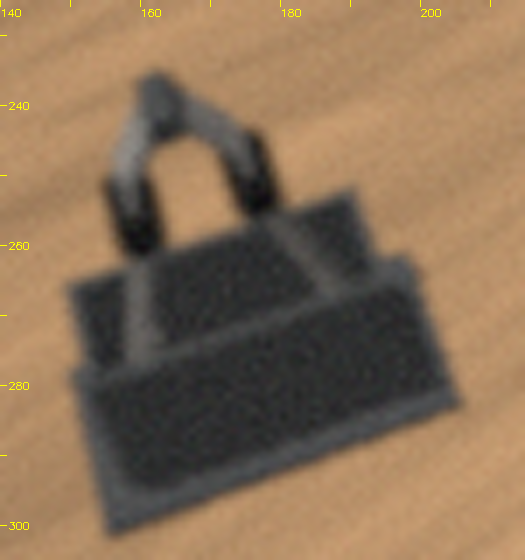

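View pics/c2.png

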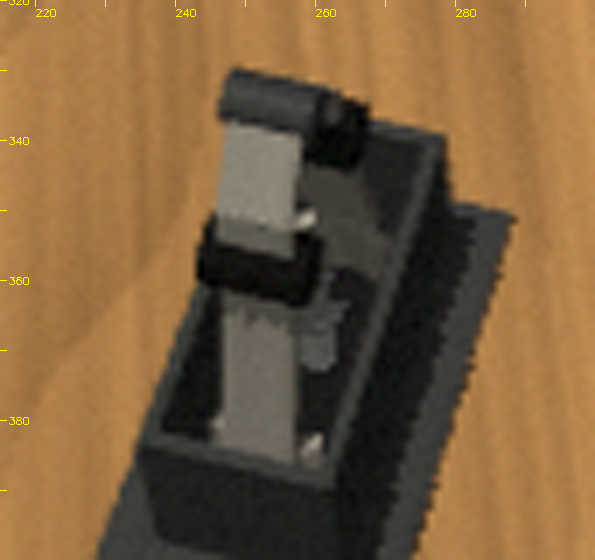

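```bash
python3 - <<'E'
from bench import *
from h import *
S=cam(calibration("scene"));D=cam(calibration("side"))
for uv in [(150,266),(190,252),(199,262),(151,279)]: print("rimS",atz(S,uv,.055).round(3))
for uv in [(236,383),(261,389),(277,340)]: print("rimD",atz(D,uv,.055).round(3))
print("hinge",tri([ray(S,(162,238)),ray(D,(252,334))]))
W=cam(calibration("wrist"),(current_tool_pos(),current_ee_rot()))
for uv in [(280,59),(406,85),(349,311),(246,294)]: print("tray",atz(W,uv,.026).round(3))
for n,uv,z in [("piston",(330,122),.05),("nut",(325,195),.022),("bear",(306,261),.02)]: print(n,atz(W,uv,z).round(3))
for n,uv in [("jar",(383,227)),("can",(324,253))]: print(n,atz(S,uv,.075 if n=="jar" else .17).round(3))
print("jar",atz(D,(366,188),.075).round(3),"can",atz(D,(407,226),.17).round(3))
for uv in [(216,138),(277,136),(282,171),(226,178)]: print("panD",atz(D,uv,.032).round(3))
print("panS",[atz(S,uv,.032).round(3) for uv in [(319,155),(346,137),(387,153),(359,176)]])
E
python3 - <<'E'
import sys; sys.path.insert(0,'.')
from h import *
crop("pics/scene0.png","pics/c3.png",305,125,400,185,8)
crop("pics/side0.png","pics/c4.png",205,125,295,190,8)
E
```

```text
rimS [ 0.425 -0.367  0.055]
rimS [ 0.459 -0.284  0.055]
rimS [ 0.5   -0.289  0.055]
rimS [ 0.46  -0.386  0.055]
rimD [ 0.422 -0.37   0.055]
rimD [ 0.462 -0.386  0.055]
rimD [ 0.497 -0.302  0.055]
hinge (array([ 0.45680895, -0.33315649,  0.13680775]), [np.float64(0.001013583907922044), np.float64(0.0010135839079220982)])
tray [0.534 0.11  0.026]
tray [0.657 0.087 0.026]
tray [ 0.607 -0.173  0.026]
tray [ 0.484 -0.149  0.026]
piston [0.582 0.053 0.05 ]
nut [ 0.577 -0.027  0.022]
bear [ 0.555 -0.109  0.02 ]
jar [0.768 0.056 0.075]
can [ 0.767 -0.168  0.17 ]
jar [0.758 0.066 0.075] can [ 0.766 -0.168  0.17 ]
panD [0.384 0.416 0.032]
panD [0.569 0.401 0.032]
panD [0.564 0.222 0.032]
panD [0.412 0.212 0.032]
panS [array([0.404, 0.249, 0.032]), array([0.403, 0.395, 0.032]), array([0.567, 0.4  , 0.032]), array([0.571, 0.238, 0.032])]
```

View pics/c3.png

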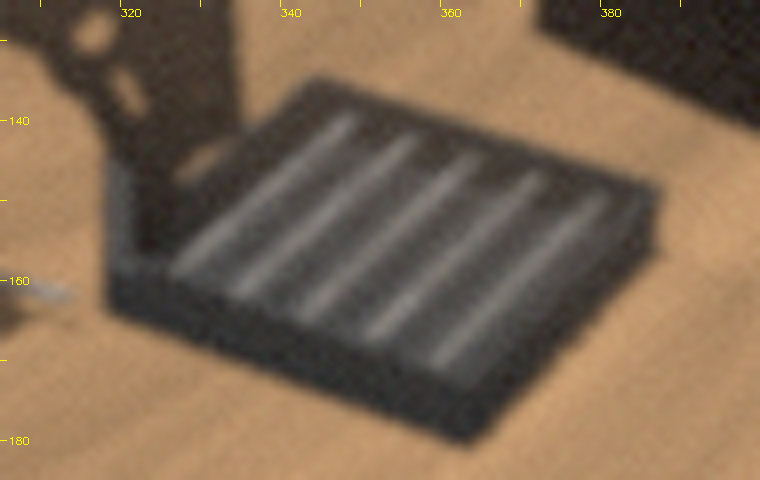

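View pics/c4.png

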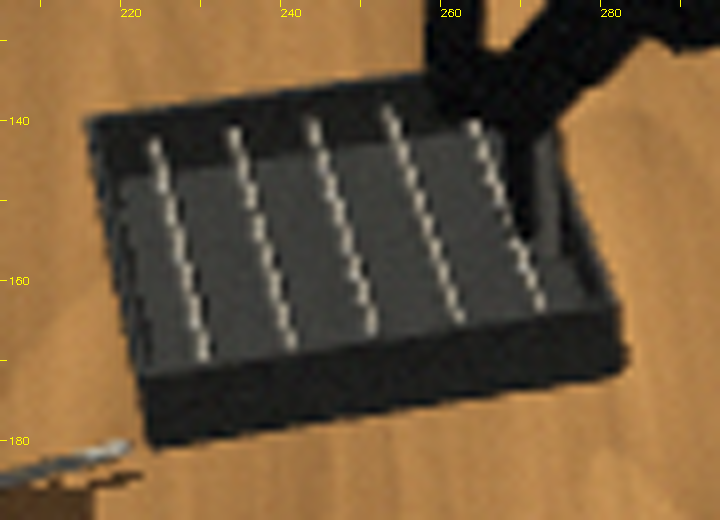

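```bash
cat >> h.py <<'E'
def ori(yaw):
    "tool down, tool y at angle yaw from world +x"
    y=np.array([np.cos(yaw),np.sin(yaw),0]); z=np.array([0,0,-1.]); x=np.cross(y,z)
    return Ro.from_matrix(np.c_[x,y,z]).as_rotvec()
E
python3 - <<'E'
from bench import *
from h import *
S=cam(calibration("scene"));D=cam(calibration("side"))
pD=[atz(D,uv,.032)[:2] for uv in [(215,140),(276,131),(281,164),(222,172)]]
pS=[atz(S,uv,.032)[:2] for uv in [(319,158),(344,135),(387,149),(363,173)]]
print(np.round(pD,3),np.mean(pD,0)); print(np.round(pS,3),np.mean(pS,0))
goto([.459,-.333,.25],ori(-.405))
print(current_q().round(3) if hasattr(current_q(),'round') else current_q())
p,r=current_tool_pos(),current_ee_rot(); im=snapshot("wrist"); print(p,r,current_time_s())
cv2.imwrite("pics/w1.png",im)
cv2.imwrite("pics/side1.png",snapshot("side"));cv2.imwrite("pics/scene1.png",snapshot("scene"))
crop("pics/w1.png","pics/w1c.png",200,80,440,320,3)
E
```

```text
[[0.381 0.405]
 [0.569 0.43 ]
 [0.565 0.254]
 [0.401 0.241]] [0.47926383 0.33242442]
[[0.415 0.235]
 [0.39  0.402]
 [0.554 0.421]
 [0.571 0.259]] [0.48269911 0.32915528]
[-7.010e-01  2.590e-01  1.436e+00  1.000e-03  1.447e+00 -2.970e-01]
[ 0.45939771 -0.33196588  0.24972847] [-2.62118234e+00 -1.73022053e+00 -8.44638010e-04] 1.5417
```

View pics/w1.png

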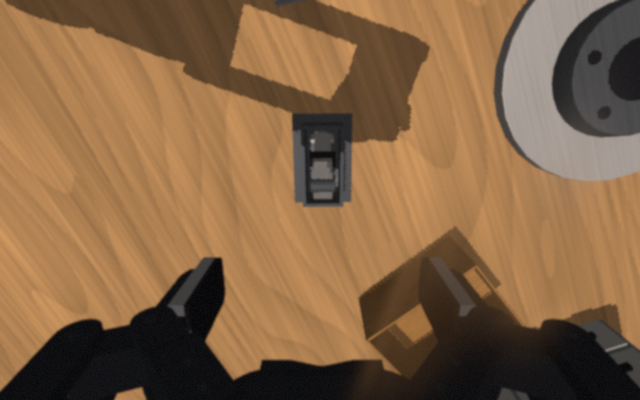

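View pics/side1.png

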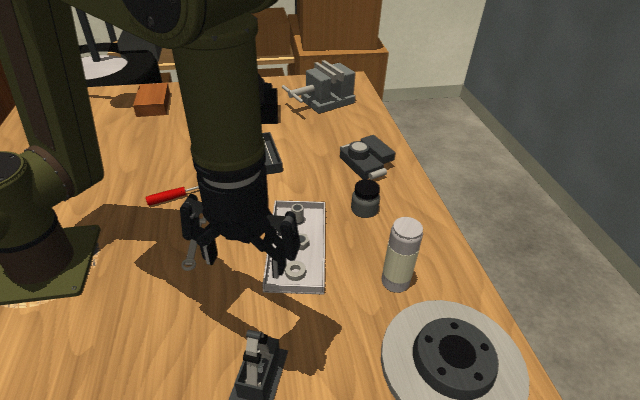

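Run:
```python
from h import *
crop("pics/w1.png","pics/w1c.png",285,105,360,215,7)
```

```text
(no output)
```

View pics/w1c.png

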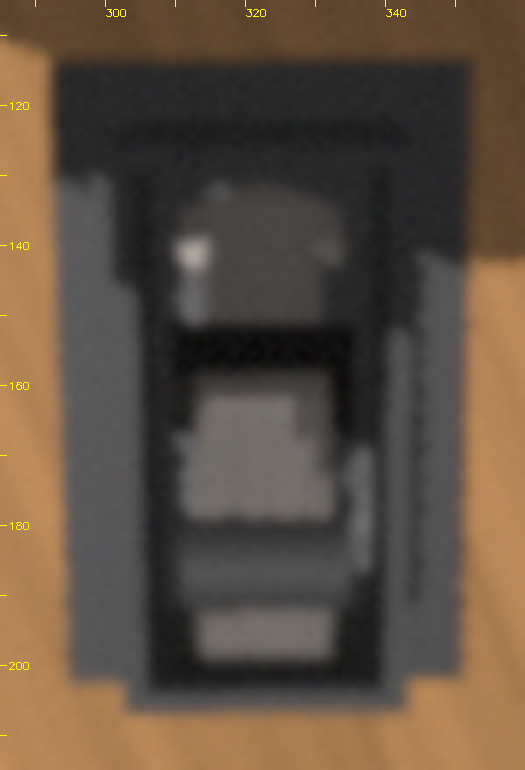

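Run:
```python
from bench import *
from h import *
C=calibration("wrist")
W=cam(C,([ 0.45939771,-0.33196588,0.24972847],[-2.62118234e+00,-1.73022053e+00,-8.44638010e-04]))
for uv in [(322,186),(309,186),(335,186)]: print(atz(W,uv,.135).round(4))
f=[atz(W,uv,.004) for uv in [(292,113),(351,113),(351,202),(295,202)]]
print(np.round(f,4),np.mean(f,0)); 
print(np.arctan2(*(f[0]-f[3])[[1,0]])-np.pi/2,np.arctan2(*(f[1]-f[2])[[1,0]])-np.pi/2,np.arctan2(*(f[1]-f[0])[[1,0]]),np.arctan2(*(f[2]-f[3])[[1,0]]))
r=[atz(W,uv,.055) for uv in [(302,122),(343,122),(342.5,206),(302,206)]];print(np.round(r,4),np.mean(r,0))
S=cam(calibration("scene"));D=cam(calibration("side"))
print(tri([ray(S,(162.5,238)),ray(D,(252.5,334)),ray(W,(322,186))]))
```

```text
[ 0.4582 -0.3339  0.135 ]
[ 0.4473 -0.3292  0.135 ]
[ 0.469  -0.3385  0.135 ]
[[ 0.4471 -0.2656  0.004 ]
 [ 0.514  -0.2942  0.004 ]
 [ 0.4714 -0.4013  0.004 ]
 [ 0.4027 -0.3719  0.004 ]] [ 0.45879043 -0.33324167  0.004     ]
-0.39552271369376957 -0.3785223954371473 -0.4044149478230315 -0.4038575289714346
[[ 0.4582 -0.2782  0.055 ]
 [ 0.4994 -0.2958  0.055 ]
 [ 0.4625 -0.3852  0.055 ]
 [ 0.4186 -0.3665  0.055 ]] [ 0.4596486  -0.33143547  0.055     ]
(array([ 0.45802914, -0.33311847,  0.13710803]), [np.float64(0.0014806047511235192), np.float64(0.0013131669561396249), np.float64(0.0004352344097980938)])
```

Run:
```python
from h import *
crop("pics/wrist0.png","pics/c5.png",270,50,415,220,4)
crop("pics/side1.png","pics/c6.png",260,195,335,300,6)
crop("pics/scene1.png","pics/c7.png",235,190,365,275,6)
```

```text
(no output)
```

View pics/c5.png

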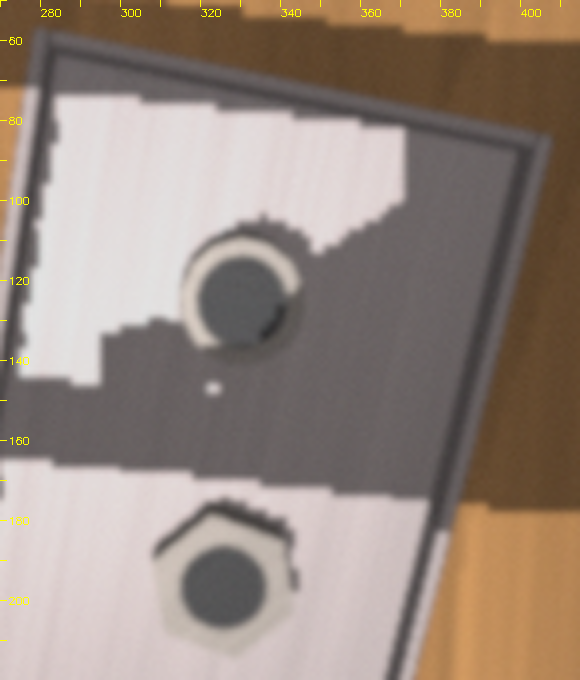

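View pics/c6.png

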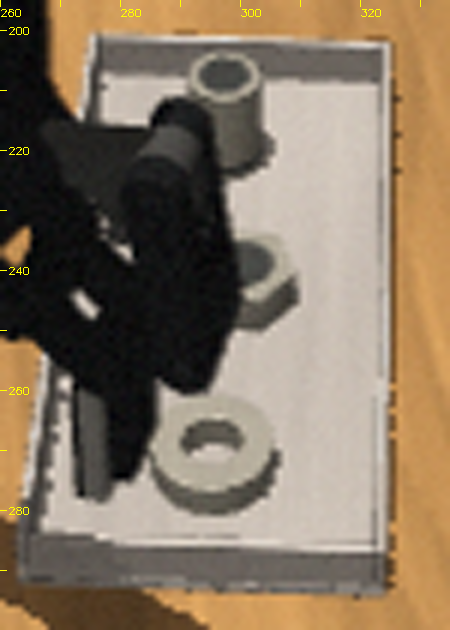

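View pics/c7.png

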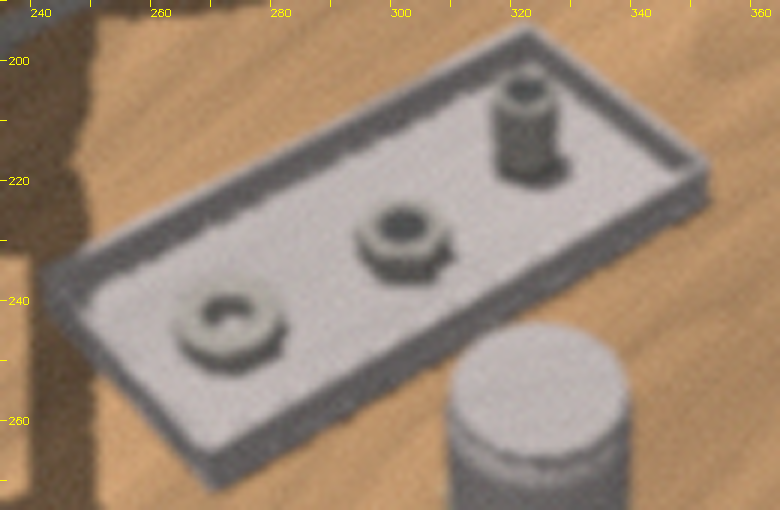

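Run:
```python
from bench import *
from h import *
S=cam(calibration("scene"));D=cam(calibration("side"))
W=cam(calibration("wrist"),([5.74420988e-01,1.47079712e-05,1.94302230e-01],[-2.22064825e+00,-2.22053271e+00,1.60705721e-03]))
for n,C,uv in [("S",S,(320.7,205)),("D",D,(296,207.5)),("W",W,(327.7,124.5))]: print(n,atz(C,uv,.05).round(4))
t=[atz(C,uv,.026) for C,uv in [(W,(279,59)),(W,(405,85)),(W,(349,311)),(W,(246,294))]]
print(np.round(t,4),np.mean(t,0))
t=[atz(S,uv,.026) for uv in [(321.5,194),(351,216),(268,268),(242,236)]]
print(np.round(t,4),np.mean(t,0))
# descend & grasp hinge
goto([.4582,-.3335,.18],ori(-.40))
print(move_l([.4582,-.3335,.116],vel=.08,until_force=8)); print(current_tool_pos(),current_ft_force())
close(40); print(current_opening(),current_time_s(),current_ft_force())
cv2.imwrite("pics/side2.png",snapshot("side"));cv2.imwrite("pics/scene2.png",snapshot("scene"));cv2.imwrite("pics/w2.png",snapshot("wrist"))
crop("pics/side2.png","pics/c8.png",180,280,300,400,6)
```

```text
S [0.5815 0.0448 0.05  ]
D [0.5796 0.0471 0.05  ]
W [0.5793 0.0501 0.05  ]
[[ 0.5324  0.1101  0.026 ]
 [ 0.6555  0.0862  0.026 ]
 [ 0.6066 -0.1733  0.026 ]
 [ 0.4831 -0.1498  0.026 ]] [ 0.56939928 -0.03168709  0.026     ]
[[ 0.5343  0.105   0.026 ]
 [ 0.6552  0.0836  0.026 ]
 [ 0.6137 -0.1857  0.026 ]
 [ 0.4876 -0.1546  0.026 ]] [ 0.57269139 -0.0379257   0.026     ]
False
[ 0.45860729 -0.33387334  0.11649301] [-0.36411528 -0.70178862  0.1250146 ]
2.673398353709158e-05 3.7417 [ 0.35188671 -0.07357887  0.4096366 ]
```

View pics/c8.png

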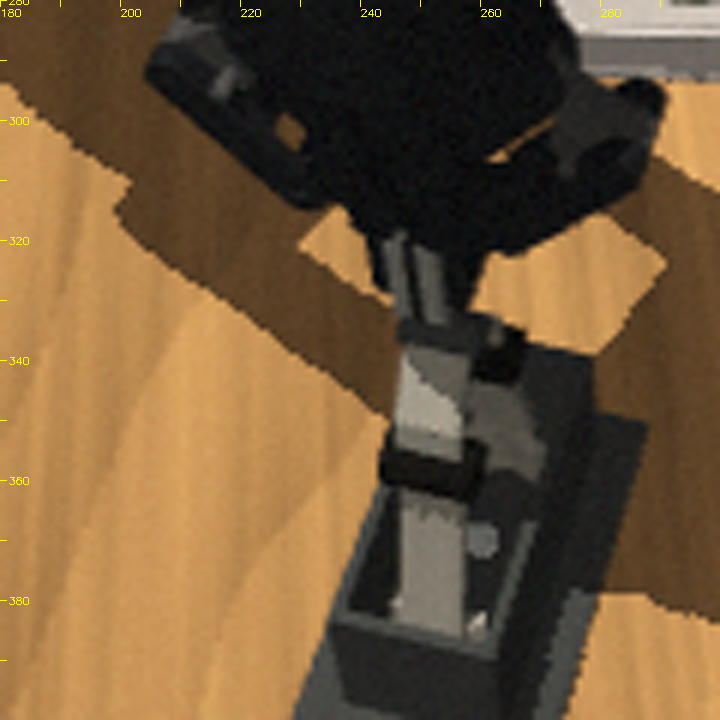

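View pics/w2.png

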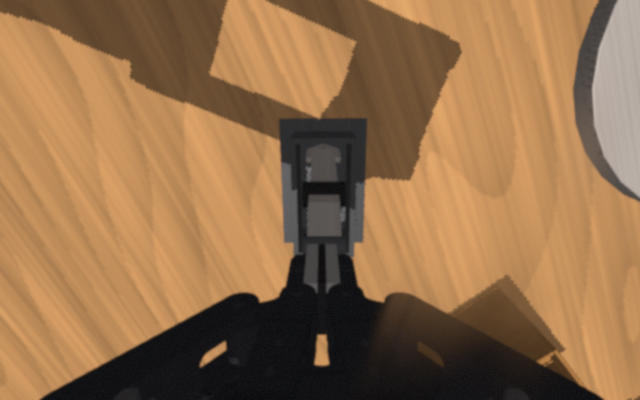

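Run:
```python
from bench import *
from h import *
open_gripper(); move_l([.4582,-.3335,.22],vel=.2)
goto([.56,.05,.25],ori(1.386))
print(repr(current_tool_pos()),repr(current_ee_rot())); cv2.imwrite("pics/w3.png",snapshot("wrist"))
goto([.48,.33,.27],ori(1.386))
print(repr(current_tool_pos()),repr(current_ee_rot())); cv2.imwrite("pics/w4.png",snapshot("wrist"))
cv2.imwrite("pics/side3.png",snapshot("side"));cv2.imwrite("pics/scene3.png",snapshot("scene"))
crop("pics/scene3.png","pics/c9.png",140,225,215,305,7)
crop("pics/w3.png","pics/w3c.png",240,60,420,260,4)
print(current_time_s(),current_q())
```

```text
array([0.55982551, 0.04916393, 0.24937582]) array([-2.92021212e-01, -3.12697991e+00,  1.14468528e-03])
array([0.48058896, 0.32882557, 0.26989149]) array([ 2.91505055e-01,  3.12764643e+00, -1.44905309e-03])
8.1417 [ 5.27209629e-01  2.70672697e-01  1.36938231e+00 -4.55104421e-04
  1.50175720e+00 -8.56458465e-01]
```

View pics/w3.png

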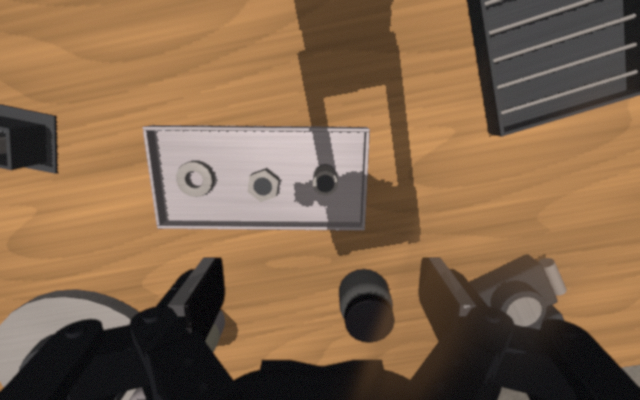

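View pics/w4.png

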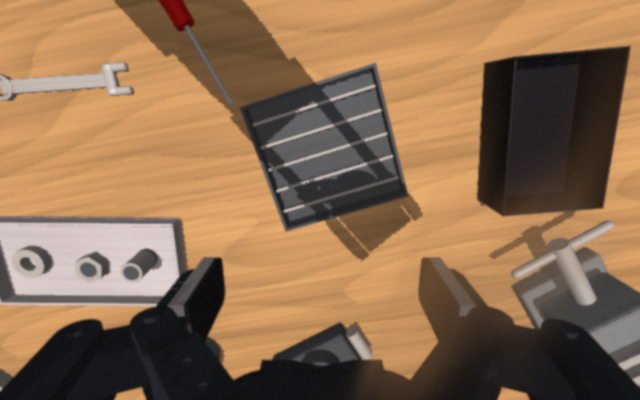

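View pics/c9.png

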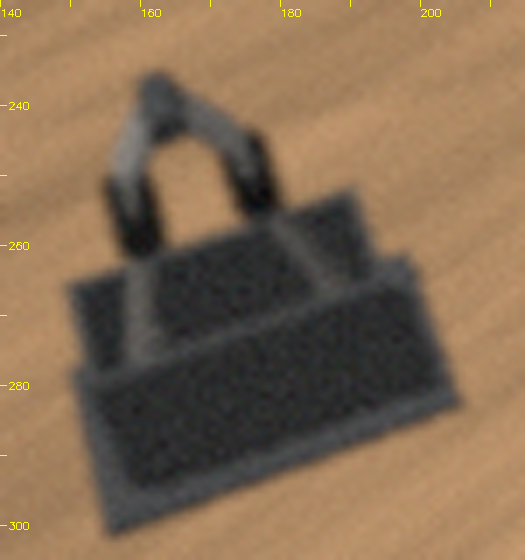

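Run:
```python
from bench import *
from h import *
crop("pics/w3.png","pics/w3c.png",290,110,380,240,6)
W=cam(calibration("wrist"),([0.48058896,0.32882557,0.26989149],[2.91505055e-01,3.12764643e+00,-1.44905309e-03]))
p=[atz(W,uv,.032) for uv in [(243,106),(376,66),(408,195),(288,230)]]
print(np.round(p,4),np.mean(p,0))
W=cam(calibration("wrist"),([0.55982551,0.04916393,0.24937582],[-2.92021212e-01,-3.12697991e+00,1.14468528e-03]))
p=[atz(W,uv,.026) for uv in [(145,128),(369,129),(364,229),(159,229)]]
print(np.round(p,4),np.mean(p,0))
```

```text
[[0.3998 0.2487 0.032 ]
 [0.3849 0.4122 0.032 ]
 [0.5477 0.4314 0.032 ]
 [0.5668 0.2676 0.032 ]] [0.47479978 0.33997249 0.032     ]
[[ 0.4817 -0.1479  0.026 ]
 [ 0.5321  0.1125  0.026 ]
 [ 0.6569  0.0876  0.026 ]
 [ 0.6077 -0.1734  0.026 ]] [ 0.56960844 -0.03030255  0.026     ]
```

View pics/w3c.png

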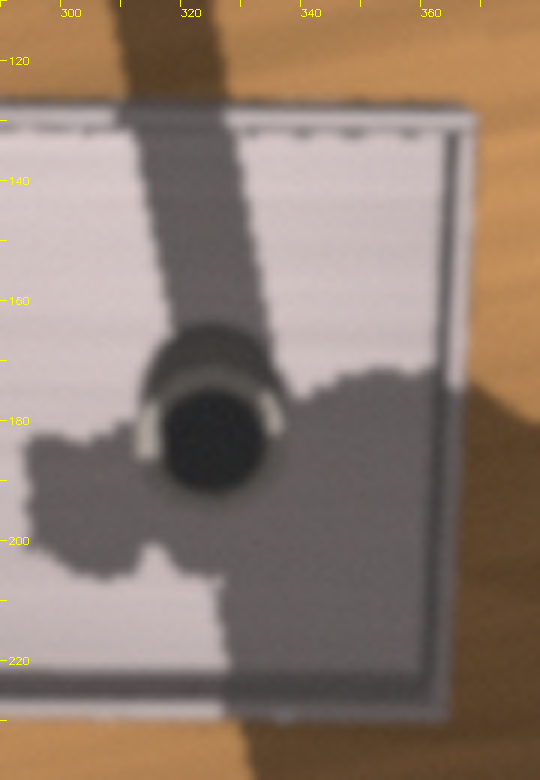

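Run:
```python
from bench import *
from h import *
W=cam(calibration("wrist"),([0.55982551,0.04916393,0.24937582],[-2.92021212e-01,-3.12697991e+00,1.14468528e-03]))
print(atz(W,(323.5,183),.05))
goto([.4650,-.3174,.20],ori(-.40))
p0=current_ft_force()
print(move_l([.4650,-.3174,.075],vel=.08,until_force=8)); print(current_tool_pos(),current_ft_force(),p0)
close(60); print(current_opening(),current_time_s(),current_ft_force())
cv2.imwrite("pics/side4.png",snapshot("side"));cv2.imwrite("pics/w5.png",snapshot("wrist"))
crop("pics/side4.png","pics/c10.png",200,290,300,400,6)
```

```text
[0.5808755  0.04839329 0.05      ]
False
[ 0.46538853 -0.31768294  0.07555451] [-0.16874343 -0.35804783  0.43058615] [0.87126562 0.5460845  0.37053894]
0.016046306970196093 12.825 [1.02360945 0.33058331 1.2820117 ]
```

View pics/c10.png

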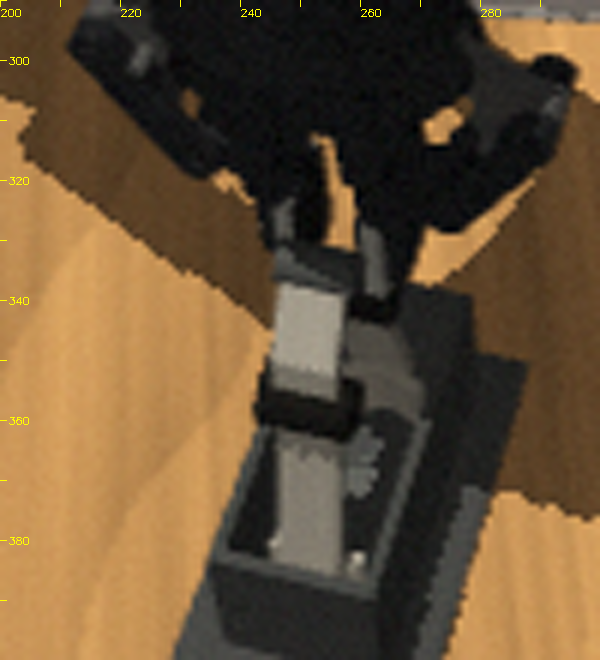

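View pics/w5.png

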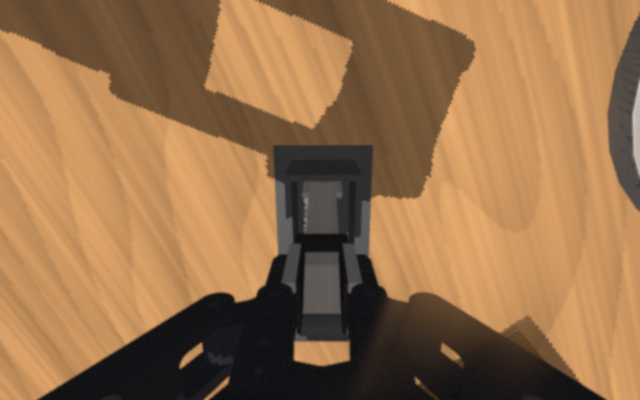

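Run:
```python
from bench import *
from h import *
W=cam(calibration("wrist"),(current_tool_pos(),current_ee_rot()))
p=np.array(current_tool_pos())
u=np.array([.389,.921,0]); x=np.array([.921,-.389,0])
c=np.array([.4582,-.3335,0])
for n,X in [("tcp",p),("grasp",p+[0,0,.019]),("bar+",c+u*.0175+[0,0,.096]),("bar+end",c+u*.0175+x*.013+[0,0,.096]),("bar+end-",c+u*.0175-x*.013+[0,0,.096]),("bar-",c-u*.0175+[0,0,.096]),("hinge",c+[0,0,.135]),("jaw+",c+u*.031+[0,0,.018])]: print(n,proj(W,X).round(1))
crop("pics/w5.png","pics/w5c.png",260,140,385,350,3)
```

```text
tcp [322.6 233.2]
grasp [322.7 247.4]
bar+ [322.4 248.9]
bar+end [347.5 248.9]
bar+end- [297.3 248.9]
bar- [322.4 307. ]
hinge [322.6 327.2]
jaw+ [322.2 185.3]
```

View pics/w5c.png

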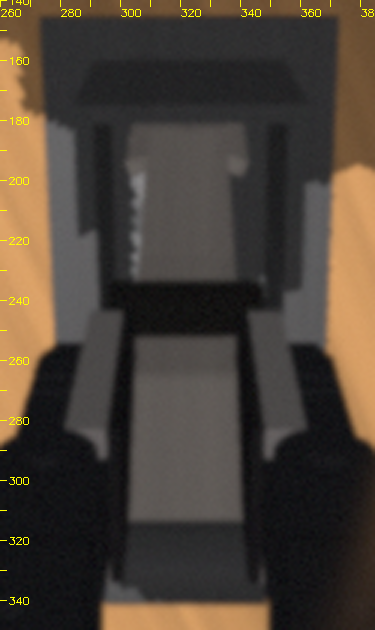

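Run:
```python
from bench import *
from h import *
p=np.array(current_tool_pos())
move_l([.4650,-.3174,.10],vel=.05); wait(.2)
print(current_opening(),current_ft_force(),current_wrist_torque(),current_time_s())
cv2.imwrite("pics/side5.png",snapshot("side"));cv2.imwrite("pics/w6.png",snapshot("wrist"))
crop("pics/side5.png","pics/c11.png",200,290,300,400,6)
crop("pics/w6.png","pics/w6c.png",260,140,385,350,3)
```

```text
0.015841020604427478 [ 0.18081528 -0.4910665  -1.49244896] [ 0.03944276 -0.01395567 -0.014978  ] 13.775
```

View pics/c11.png

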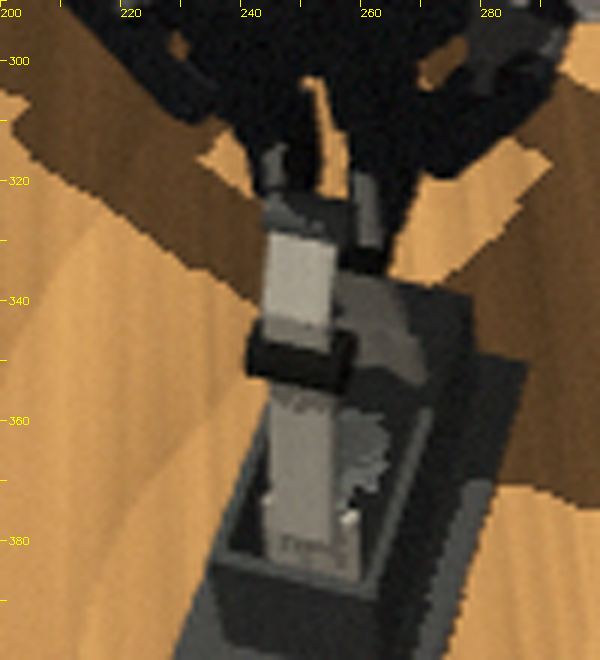

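View pics/w6c.png

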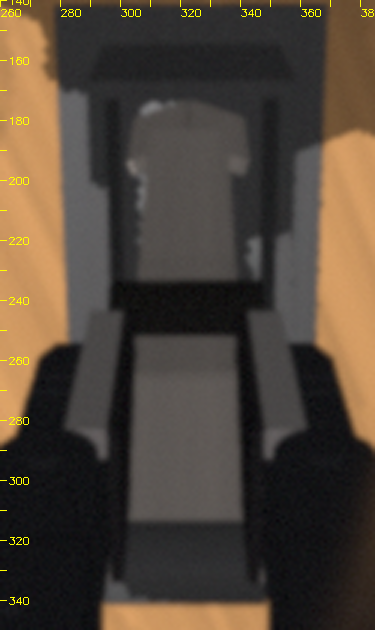

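Run:
```python
from bench import *
from h import *
move_l([.4650,-.3174,.20],vel=.12)
goto([.5628,.0522,.20],ori(1.386)); move_l([.5628,.0522,.145],vel=.1); wait(.2)
print(repr(current_tool_pos()),repr(current_ee_rot()),current_opening(),current_ft_force(),current_time_s())
for n in ("side","scene","wrist"): cv2.imwrite(f"pics/{n}6.png",snapshot(n))
crop("pics/side6.png","pics/c12.png",240,130,350,240,6)
crop("pics/scene6.png","pics/c13.png",270,140,370,240,6)
```

```text
array([0.5634829 , 0.05218109, 0.14586216]) array([2.89827181e-01, 3.12644436e+00, 3.21054393e-04]) 0.015635055950440655 [ 0.16264566 -0.18879532 -0.71978497] 17.1833
```

View pics/c12.png

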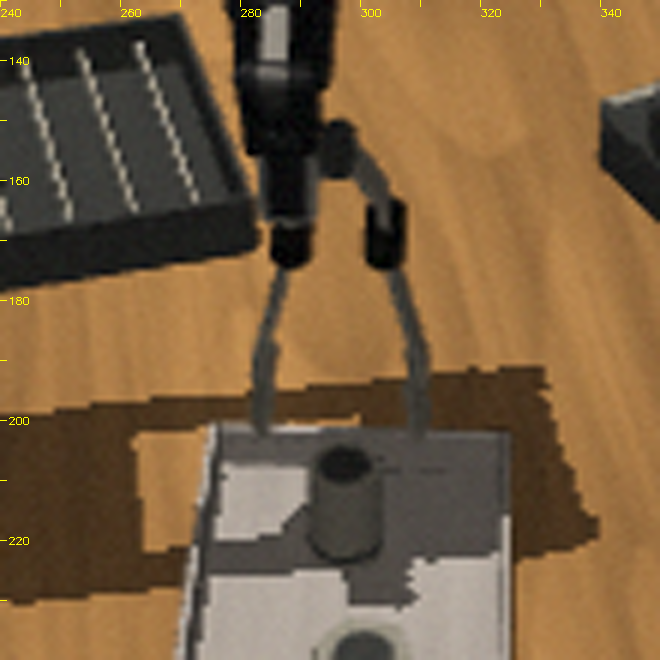

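View pics/c13.png

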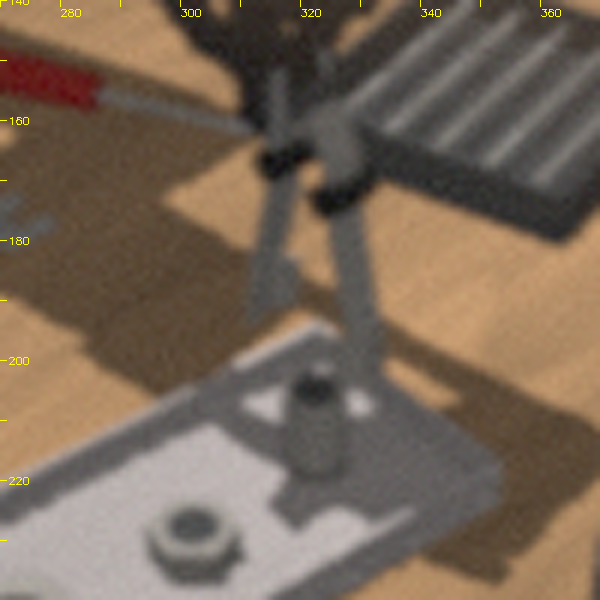

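View pics/wrist6.png

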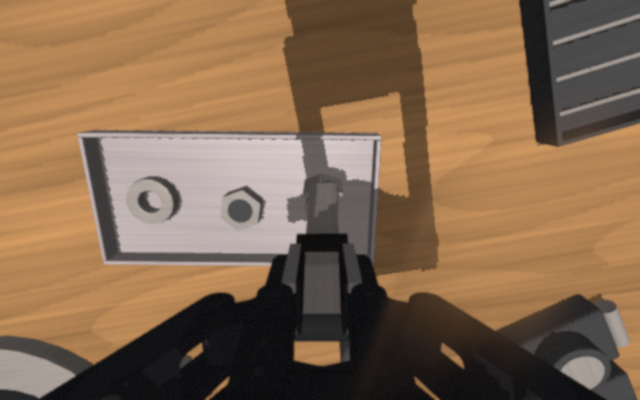

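Run:
```python
from bench import *
from h import *
S=cam(calibration("scene"));D=cam(calibration("side"))
p=np.array(current_tool_pos()); x=np.array([-.983,.184,0])
c=p-.0175*x
print("expected centre",c)
for s in (1,-1):
    J=c+s*x*.034; J[2]=p[2]-.0715; print("D",proj(D,J).round(1),"S",proj(S,J).round(1))
P=np.array([.580,.049,.05]); print("piston top D",proj(D,P),"S",proj(S,P))
print("tray corners D",[proj(D,q).round(1) for q in ([.532,.111,.026],[.656,.087,.026])])
```

```text
expected centre [0.58028801 0.04906828 0.14550948]
D [281.9 199.2] S [313.4 191. ]
D [310.3 199.9] S [329.7 203.5]
piston top D [296.07105399 206.97195752] S [321.27159524 203.98874004]
tray corners D [array([274.3, 199.8]), array([323.5, 201.2])]
```

Run:
```python
from bench import *
from h import *
T=[.5635,.0522]
move_l(T+[.082],vel=.08); wait(.1); print(current_ft_force())
print(move_l(T+[.0735],vel=.02,until_force=2.5)); print(current_tool_pos(),current_ft_force(),current_time_s())
for n in ("side","scene"): cv2.imwrite(f"pics/{n}7.png",snapshot(n))
crop("pics/side7.png","pics/c14.png",240,130,350,240,6)
crop("pics/scene7.png","pics/c15.png",270,140,370,240,6)
```

```text
[ 0.05708051  0.53730195 -0.39040099]
True
[0.56359439 0.05234455 0.07510035] [-0.12277995 -0.09584003  3.67316911] 18.7667
```

View pics/c14.png

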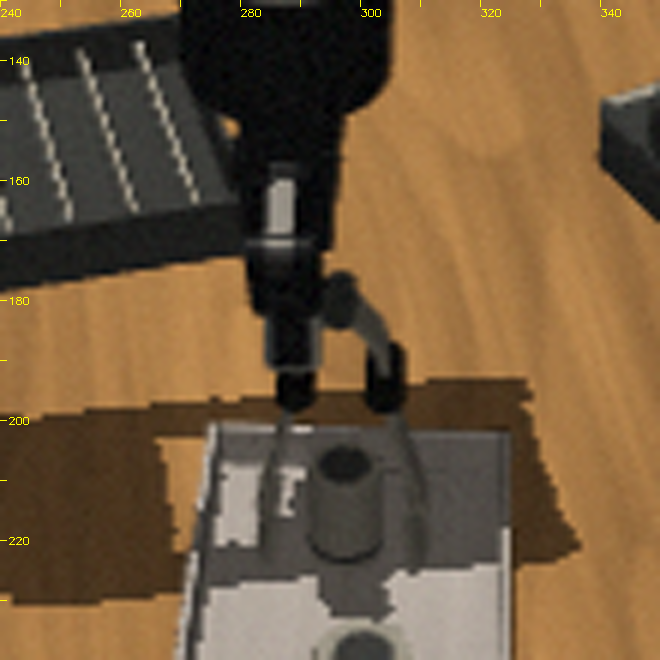

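View pics/c15.png

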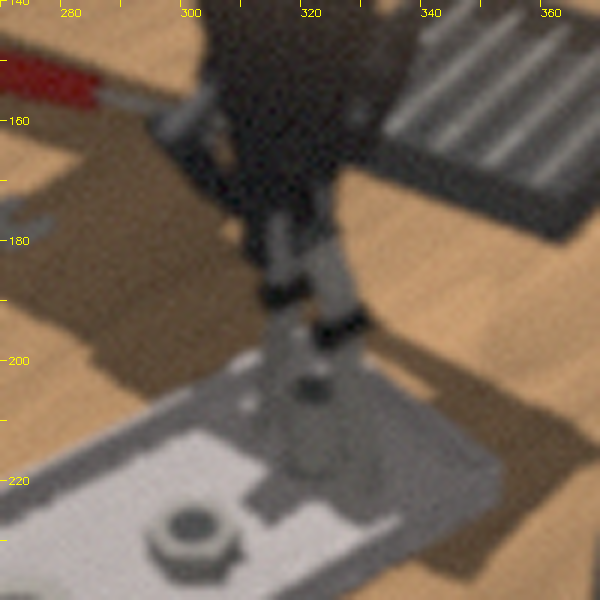

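Run:
```python
from bench import *
from h import *
open_gripper(); wait(.1)
move_l([.5636,.0523,.20],vel=.1)
goto([.5808,.0491,.20],ori(-.185)); wait(.1)
print(repr(current_tool_pos()),repr(current_ee_rot()),current_time_s())
for n in ("side","wrist","scene"): cv2.imwrite(f"pics/{n}8.png",snapshot(n))
crop("pics/side8.png","pics/c16.png",240,130,350,240,6)
crop("pics/wrist8.png","pics/c17.png",250,100,400,260,4)
```

```text
array([0.58070853, 0.04909392, 0.19990571]) array([-2.41657212e+00, -2.00720783e+00,  2.45888791e-04]) 22.5417
```

View pics/c16.png

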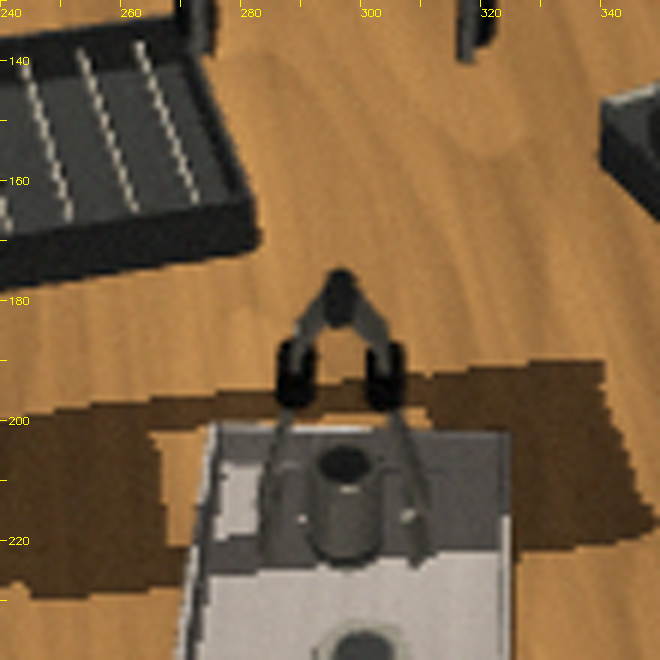

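View pics/c17.png

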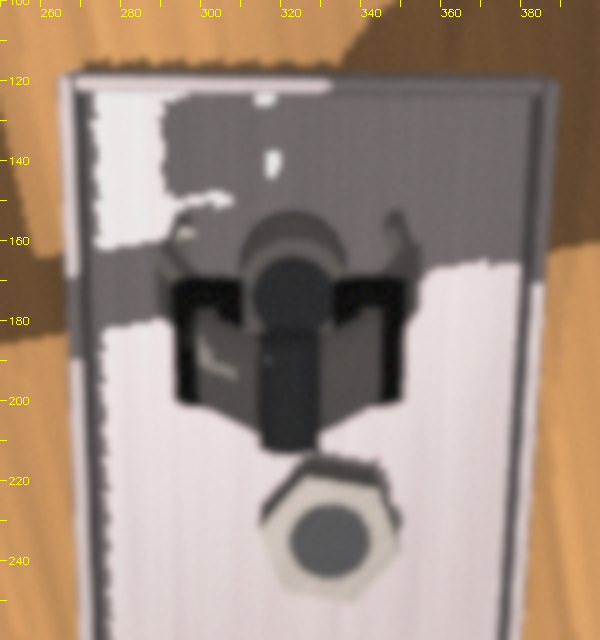

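Run:
```python
from bench import *
from h import *
W=cam(calibration("wrist"),(current_tool_pos(),current_ee_rot()))
for n,uv,z in [("hinge",(319.5,197),.135),("bars",(320.7,185),.100),("piston",(320,173),.05)]: print(n,atz(W,uv,z).round(4))
print(proj(W,[.5808,.0491,.135]),proj(W,[.5808,.0491,.1]),proj(W,[.5808,.0491,.05]))
```

```text
hinge [0.5792 0.0519 0.135 ]
bars [0.58  0.052 0.1  ]
piston [0.579  0.0515 0.05  ]
[322.26285997 200.02194624] [322.22962012 187.99834617] [322.19361826 174.97566656]
```

Run:
```python
from bench import *
from h import *
T=[.580,.0505]
move_l(T+[.12],vel=.15); b=current_ft_force()
print(move_l(T+[.0775],vel=.06,until_force=6)); print(current_tool_pos(),b,current_ft_force())
close(60); print(current_opening(),current_ft_force(),current_time_s())
for n in ("side","wrist","scene"): cv2.imwrite(f"pics/{n}9.png",snapshot(n))
crop("pics/side9.png","pics/c18.png",240,130,350,240,6)
crop("pics/wrist9.png","pics/c19.png",250,100,400,300,3)
```

```text
False
[0.58025835 0.05050883 0.07755583] [ 0.41348067  0.47505215 -0.54544522] [-0.48422565 -0.17882218 -0.27360203]
0.028369611028763612 [-1.25381314 -0.06080211  8.65818531] 24.8
```

View pics/c18.png

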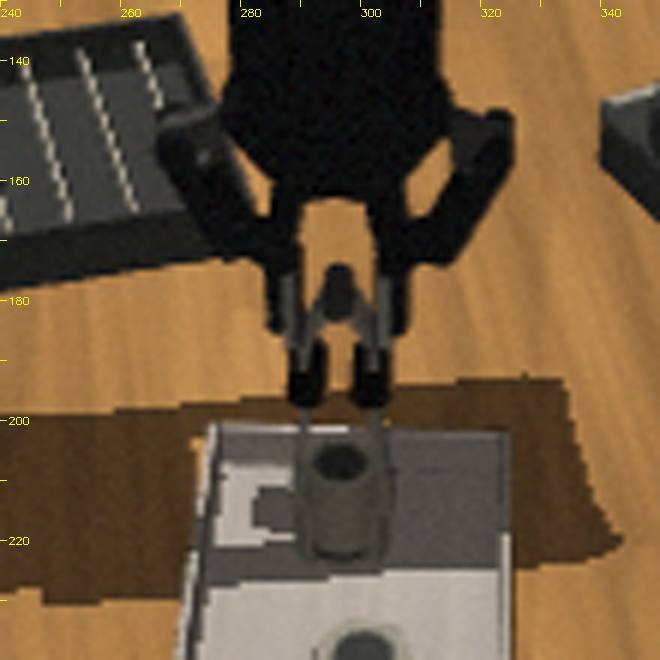

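View pics/c19.png

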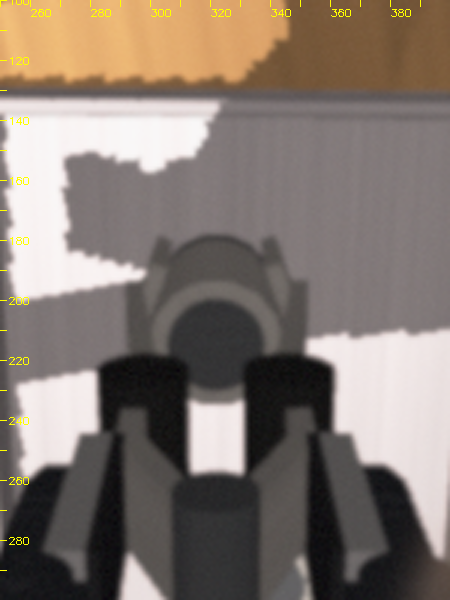

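Run:
```python
from bench import *
from h import *
T=[.5803,.0505]
move_l(T+[.10],vel=.04); wait(.15); print(current_opening(),current_ft_force())
move_l(T+[.18],vel=.1); wait(.2); print(current_opening(),current_ft_force(),current_time_s())
for n in ("side","wrist","scene"): cv2.imwrite(f"pics/{n}10.png",snapshot(n))
crop("pics/side10.png","pics/c20.png",240,110,350,240,5)
crop("pics/scene10.png","pics/c21.png",240,120,370,270,4)
```

```text
0.027820637989066175 [-0.29697533  0.19187974 -2.7848465 ]
0.02799110603854215 [-0.29032797 -0.23177454 -2.21037912] 26.9667
```

View pics/c20.png

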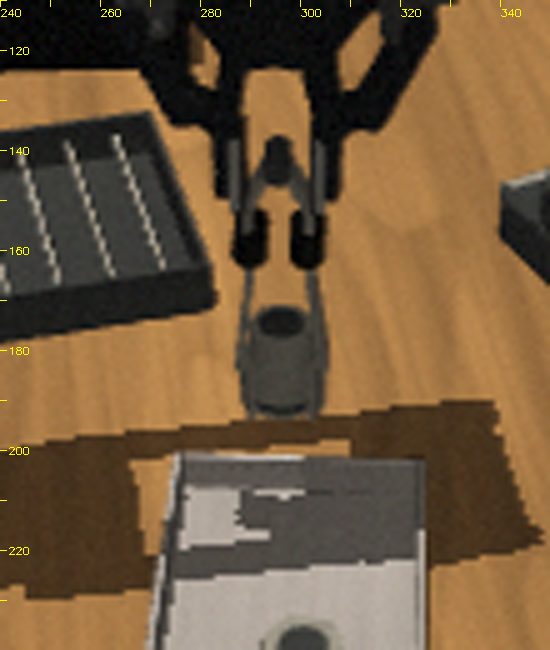

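View pics/c21.png

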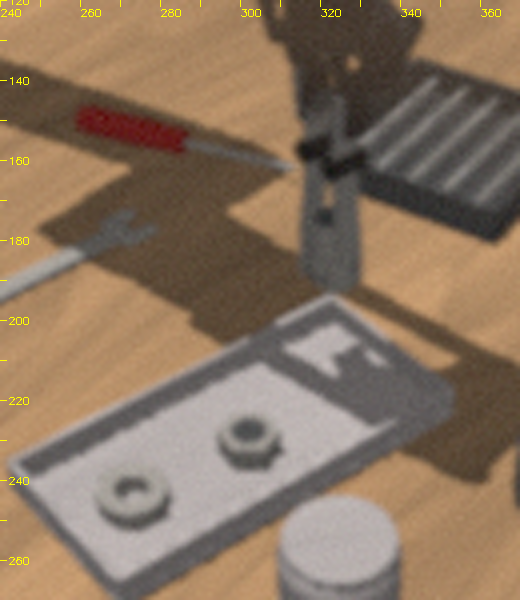

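Run:
```python
from bench import *
from h import *
move_l([.5803,.0505,.197],vel=.1)
move_l([.4765,.3365,.197],vel=.12); wait(.4)
print(repr(current_tool_pos()),repr(current_ee_rot()),current_opening(),current_ft_force(),np.abs(current_qd()).max(),current_time_s())
for n in ("side","wrist","scene"): cv2.imwrite(f"pics/{n}11.png",snapshot(n))
crop("pics/side11.png","pics/c22.png",200,50,300,190,5)
crop("pics/scene11.png","pics/c23.png",300,70,400,190,5)
S=cam(calibration("scene"));D=cam(calibration("side"));p=current_tool_pos()
for z in (.122,.168): print(proj(D,[p[0],p[1],z]),proj(S,[p[0],p[1],z]))
```

```text
array([0.47654399, 0.33644438, 0.19703273]) array([2.41721450e+00, 2.00659391e+00, 8.10548551e-05]) 0.02793075589719025 [ 0.34993951 -0.17241902 -2.92862666] 0.002084669228696863 30.5167
[245.0904249  123.41859544] [354.53520517 127.17508383]
[243.60356985 108.68664198] [355.37988208 113.85395311]
```

View pics/c22.png

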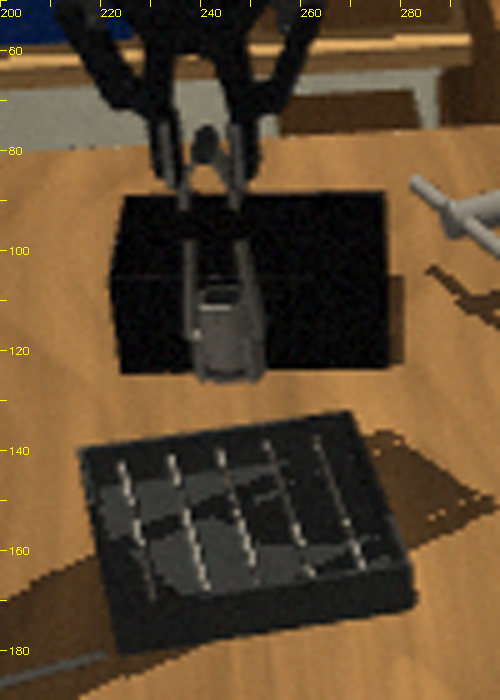

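View pics/c23.png

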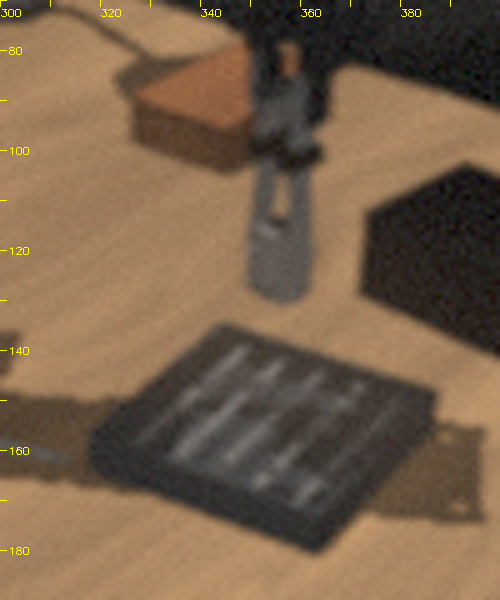

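View pics/wrist11.png

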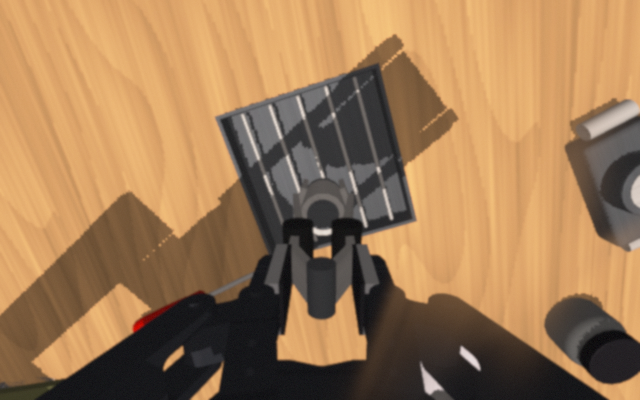

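Run:
```python
from bench import *
from h import *
W=cam(calibration("wrist"),(current_tool_pos(),current_ee_rot()))
p=[atz(W,uv,.032) for uv in [(218,118),(378,66),(414,218)]]
print(np.round(p,4),(p[0]+p[2])/2,np.linalg.norm(p[1]-p[0]),np.linalg.norm(p[2]-p[1]))
D=cam(calibration("side"))
p=[atz(D,uv,.032) for uv in [(216,140),(270,132.5),(281,164.5),(222.5,172)]];print(np.round(p,4),np.mean(p,0))
```

```text
[[0.3839 0.4098 0.032 ]
 [0.5482 0.4285 0.032 ]
 [0.566  0.2671 0.032 ]] [0.47494009 0.33846842 0.032     ] 0.16538119866328227 0.1623406911583816
[[0.3844 0.4044 0.032 ]
 [0.5498 0.4238 0.032 ]
 [0.5651 0.252  0.032 ]
 [0.4025 0.2405 0.032 ]] [0.47544007 0.3301524  0.032     ]
```

View pics/scene11.png

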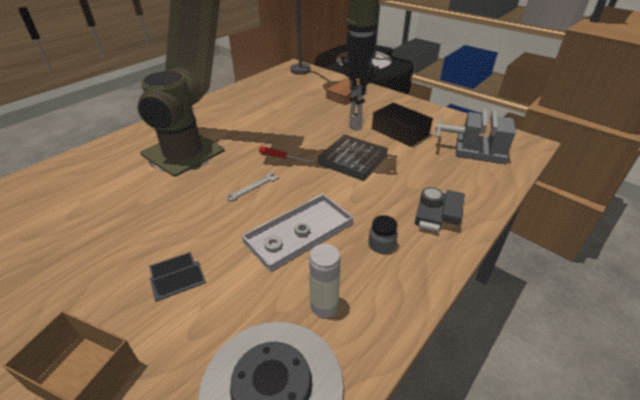

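Run:
```python
from bench import *
print(current_ft_force(),current_opening(),current_time_s()); sign_off()
```

```text
[-0.11054725 -0.03007659 -2.46880407] 0.028180490644408786 30.6667
the job is handed in; nothing more can be done
```

The tongs are holding the piston upright and still above the middle of the drain pan, and I handed the job in at 30.7 s of the 48 s allowed.

**What I did:**
- I carried the tongs open, pinching them at one grip, because the gripper can only close fully and would have shut them.
- I stood them in the tray with the jaws around the piston.
- I then re-gripped both grips with 60 N, which closed the jaws on the piston, and lifted it out and over the pan.

**Last checks:**
- **Hold:** the tool force is about -2.5 N vertically, against about 2.2 N expected for tongs plus piston. The finger opening stayed steady at 28 mm.
- **Position:** the piston base is about 9 cm above the pan rim and its centre about 11.5 cm, worked out from the lift height. It is within 2–3 mm of the pan centre by the wrist camera.
- **Other parts:** the bearing, nut, jar and spray can are where they were in the last scene picture.

**What failed or disagreed:**
- A first try to take the tongs by the hinge closed on nothing (0 mm opening). The tongs did not move.
- The opening readings do not match the stated sizes: 28 mm with the jaws on the piston (41 mm expected), and 16 mm across a 26 mm grip. The pictures showed the jaws properly closed on the piston.
- The side camera puts the pan centre 6–8 mm closer in y, and the scene camera puts it about 8 mm off in y and 6 mm in x. I went mainly by the wrist camera, whose views agreed with each other.

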